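# Pin a lens drilling jig shut and hold it down

### The job

Fold the open leaf of the little lens drilling jig down over the lens, then take the pin with the biggest knob from the wooden stand and push it down through the hole in the leaf into the hole in the base until its collar sits on the leaf and the leaf is pressed fully shut against the springy lens support. Finish like that, without letting go: keep pressing down on the pin's knob so that the leaf stays fully shut for a colleague to drill the lens. Leave the lens in its nest, and leave the two thinner pins, the bottle and the jar alone.

Things in the scene. Friction and masses are not known exactly. Their poses are not given: they have to be found in the camera images.
- jig: The lens drilling jig, bare aluminium, fixed to the worktop: a base plate 90 mm (x) by 147 mm (y), 15 mm thick. Origin under the plate at the lens centre, on the worktop; z up, y points from the hinge end to the pin end. At the pin end a block 44 by 34 mm stands 29.5 mm above the worktop with the pin hole, straight through, 11.5 mm in diameter. Four steel dowels, 27 mm high, stand round the lens.
- leaf (a joint): Opening angle of the leaf (rad): 0 fully shut (underside 30 mm, top 38 mm above the worktop), about 1.57 upright. The stiff hinge holds it at any angle; 1 to 3 N at its free end moves it. At about 0.06 rad the leaf's feet meet the lens; the spring under the lens holds the leaf there and lifts it back there when let go. About 7 N down at the pin hole presses it fully shut.
- leaf_hinge (a point): Middle of the hinge axis, which runs along the jig's x, 34 mm above the worktop and 68 mm from the jig's origin towards its -y. The leaf, an aluminium plate 80 mm wide, 8 mm thick (4 either side of the axis plane), reaches to 136 mm from the axis, then a 30 mm wide lip to 149 mm. The point turns with the leaf: y along it away from the hinge, z out of its outer face (up when shut).
- leaf_hole (a point): Centre of the pin hole at the leaf's outer face (the upper mouth when shut), 120 mm from the hinge axis; hole 12 mm in diameter. Turns with the leaf, z out of the outer face. Two drill bushes, 48 and 88 mm from the axis, stand 3 mm proud of this face, a 20 mm window between them.
- jig_hole (a point): Centre of the upper mouth of the pin hole in the base block, 29.5 mm above the worktop, 52 mm from the jig's origin along the jig's +y; hole 11.5 mm in diameter. Axes as the jig's.
- lens_center (a point): Centre of the clear round lens, 50 mm across and 4 mm thick, lying loose between the four dowels on a sprung rubber support that gives 4 mm.
- stand: Dark wooden pin stand, fixed: 180 mm (x) by 52 mm (y), 40 mm high, with three through holes of 13 mm in a row along its x, at -60, 0 and +60 mm. Origin under its centre, z up. Each hole holds one upright pin, knob up, collar resting on the stand's top; which pin stands in which hole varies.
- pin_knob (a point): Centre of the black knob of the pin to use (z up): knob 26 mm in diameter, 26 mm high (13 above and below this point); neck 14 mm thick; collar 20 mm across, its flat underside 27 mm below this point; steel shank 10 mm in diameter from there to 57 mm below, the last 6 mm tapered to 5 mm. About 60 g. Home with the leaf shut, this point is 35.5 mm above jig_hole.
- thin_a_knob (a point): Centre of the knob of a thinner pin that is not for this jig, to be left alone: knob 17 mm in diameter and 26 mm high, shank 6 mm.
- thin_b_knob (a point): Centre of the knob of the other thinner pin, the same as thin_a.
- bottle: Upright teal solution bottle, 56 mm in diameter, 150 mm high, to be left alone; origin under its centre.
- jar: White jar, 60 mm in diameter, 60 mm high, to be left alone; origin under its centre.

How it is judged:
By the outcome, as a careful person would: the job done as asked, in the order asked, and still so for the second after the job is handed in, while the arm keeps its last pose, push and grip.
It also fails if it takes over 51 s, if anything falls off the work surface, if the arm or the gripper's body presses on something with over 40 N, if the wrist force passes 120 N, or if a joint passes its speed limit or range.

### The arm

A 6-joint arm with a two-finger parallel gripper is mounted at the origin on the work surface. World frame = base frame: x ahead of the robot, y to its left, z up, the work surface at z = 0. Lengths are in m, angles in rad, forces in N, time in s.
With the tool pointing down it reaches from about 0.35 to 0.725 m from the base axis. Payload 4.3 kg.
Tool frame: the origin (TCP) lies midway between the tips of the shut fingers; the grasp point (between the pads) lies 19 mm behind it (ctrl.pinch_z is the z of the grasp point in the tool frame, in m); z points along the fingers, y is the line along which they close (so a half turn about z gives the same grasp; the last joint's range is limited). The gripper opens to 85 mm and grips with 20 to 120 N. Pads are 22 mm wide; open, the fingers measure 114 mm over their backs; the gripper's body (76 mm by 85 mm) begins 54 mm behind the grasp point. The pads swing forward as they close: fully open they stand 13 mm farther back than shut.
Start: joints at [-1.269, 0.377, 0.081, 1.274, 0, 1.46], TCP at [0.23, -0.527, 0.231] pointing down, gripper open.
Joint ranges: [-2.72, 2.72], [-0.84, 1.66], [-1.02, 1.22], [-1.77, 2.12], [-1.37, 1.28], [-3.14, 3.14]. Speed limits (rad/s): [2.57, 2.57, 3.14, 3.14, 3.14, 3.14].

### API

Orientations are given as a 3x3 rotation matrix whose columns are the frame's x, y, z axes.
In Python, from station import ctrl, read_camera, calibration, masks_of gives the robot as it stands. The module is installed in compiled form; this text tells all that it offers. Calls block until the motion is done:
- ctrl.move_to(position, orientation): joint-space move of the TCP to a pose.
- ctrl.movel(position, rate=0.15, orientation=None, stop_force=None): straight line of the TCP; orientation=None keeps the orientation; rate is the mean speed in m/s. With stop_force (N) it stops when the force on the tool has changed by that much, and returns True; else False.
- ctrl.set_joints(angles): joint-space move.
- ctrl.grip(opening): opening from 0.0 (shut) to 1.0 (fully open); the grip force is fixed at half the most; returns when the fingers have stopped.
- ctrl.hold(seconds).
- ctrl.solve_ik(position, orientation): joint angles nearest the present ones, or None.
- ctrl.read_state(): the state.
- read_camera(name): name is "scene" or "top"; returns the picture (400x640x3 uint8, blue, green, red); there is no depth.
- calibration(name): a dict with "vfov" (degrees; the focal length in pixels is half the picture's height over the tangent of half this angle, whatever the lens; pixels are square), "cx", "cy" (the principal point, pixels), "world_from_camera" (4x4, takes a point from camera to world coordinates). Camera axes: x right, y up, looking along -z (the intrinsics and any distortion apply to the point x, -y, -z); pixel columns grow to the right and rows downward; lengths in m; the calibration is good to about 2 mm. A picture is of the moment at which its call begins. calibration takes no time and is no camera call.
A pose or a line that the arm cannot do raises ctrl.MotionError and nothing moves.
- ctrl.close_job(): hands the job in; it is judged then, once.
Trained networks look in the newest picture that a camera, given by its name, has taken for a name from the list of things; names that differ only in an ending like _2 or _b are one class to them, and where a whole thing is asked for, a point or a joint stands for the part that bears it (a point fixed in the world has none). Each returns a list of dicts, best first, with "conf" (0 to 1); they miss things now and then, are a little off and sometimes report something else, mostly with a low value. They report only what shows in the picture. A call takes as long as a camera call.
- masks_of(camera, query): "pixels" (400x640 bool, what is visible of it) and "extent" ([left, top, right, bottom] in pixels, round what is visible of it).
The state is a dict: "time": time; "joint_positions": joint angles; "joint_vel": joint speeds; "tau": joint torques, N m; "tcp_pos": TCP position; "eef_rot": TCP orientation; "contact_force": force on the tool from outside, world axes, zero at the start; "moment": the same for the moment, N m; "gripper_width": opening from 0.0 (shut) to 1.0 (fully open); "gripper_force": force on a finger pad.
Only numpy, scipy, OpenCV 4.12 (cv2) and the standard library are available. Lean on these libraries where they do the work, as an engineer would, in place of code of your own. Each camera call takes 0.05 s, during which the arm holds its last target. There are 200 camera calls.

## Working session

There is one attempt and no reset: what is moved stays moved. The work goes in short steps, each a Python script; the robot and the scene stay as the last script left them, time stands still between calls to the robot, and variables do not carry over. Pictures are saved under pics/ and viewed, at most 10 in all, crops included, and the job is handed in when it is done.

```bash
mkdir -p pics; ls
python3 - <<'E'
from station import ctrl, read_camera, calibration, masks_of
import cv2,numpy as np
for c in ("scene","top"):
    im=read_camera(c); cv2.imwrite(f"pics/{c}0.png",im); k=calibration(c)
    print(c,{a:(np.round(b,4).tolist() if not isinstance(b,str) else b) for a,b in k.items()})
    for q in ("jig","leaf","pin_knob","thin_a_knob","stand","bottle","jar","lens_center"):
        print(q,[(round(m["conf"],2),[int(v) for v in m["extent"]],int(m["pixels"].sum())) for m in masks_of(c,q)][:4])
print(ctrl.read_state()["time"],ctrl.pinch_z)
E
```

```text
pics
scene {'vfov': 46.7707, 'cx': 329.5728, 'cy': 202.5365, 'world_from_camera': [[-0.7225, -0.4511, 0.5239, 1.0223], [0.6911, -0.4902, 0.5311, 0.4023], [0.0172, 0.7458, 0.6659, 0.6134], [0.0, 0.0, 0.0, 1.0]]}
jig [(0.95, [250, 114, 326, 214], 3546)]
leaf [(0.57, [258, 116, 301, 164], 1343)]
pin_knob [(0.71, [459, 216, 474, 241], 368)]
thin_a_knob [(0.49, [435, 234, 450, 256], 256)]
stand [(0.66, [386, 227, 486, 301], 3132)]
bottle [(0.97, [264, 268, 301, 350], 2753)]
jar [(0.68, [394, 166, 421, 202], 1009)]
lens_center [(0.73, [277, 170, 302, 186], 318), (0.63, [258, 116, 306, 165], 1397)]
top {'vfov': 45.2539, 'cx': 317.8317, 'cy': 198.1075, 'world_from_camera': [[-0.1611, 0.9643, -0.2101, 0.4182], [-0.9869, -0.1572, 0.0355, 0.0034], [0.0012, 0.213, 0.977, 0.9559], [0.0, 0.0, 0.0, 1.0]]}
jig [(0.92, [363, 177, 438, 239], 3134)]
leaf [(0.71, [406, 180, 436, 233], 1243), (0.63, [302, 292, 331, 319], 751), (0.55, [219, 220, 232, 231], 109)]
pin_knob [(0.62, [219, 289, 231, 299], 197), (0.56, [215, 210, 245, 311], 2446)]
thin_a_knob [(0.57, [223, 254, 233, 264], 94), (0.47, [220, 222, 231, 235], 106)]
stand [(0.77, [214, 210, 246, 309], 2395)]
bottle [(0.79, [228, 90, 263, 139], 1057), (0.73, [408, 178, 434, 236], 1171)]
jar [(0.77, [298, 289, 331, 318], 791)]
lens_center [(0.89, [384, 201, 407, 227], 520)]
0.9 -0.0187
```

Run:
```python
import cv2,numpy as np
a=cv2.imread("pics/scene0.png")[95:365,230:500];b=cv2.imread("pics/top0.png")[80:330,200:450]
cv2.imwrite("pics/crops.png",np.hstack([cv2.resize(a,(400,400),interpolation=2),cv2.resize(b,(400,400),interpolation=2)]))
```

```text
(no output)
```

View pics/crops.png

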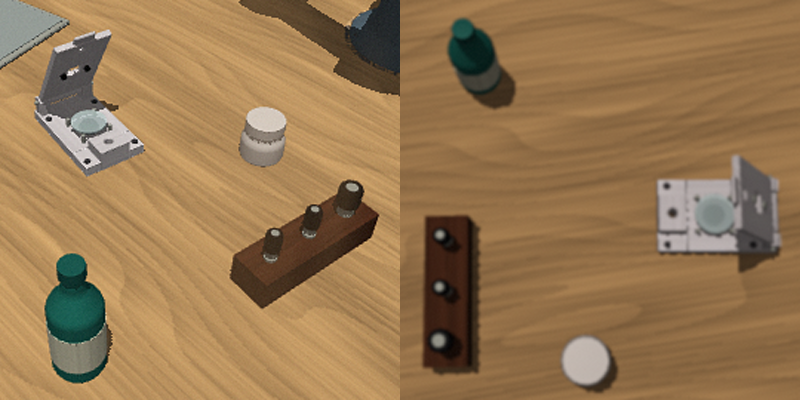

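View pics/top0.png

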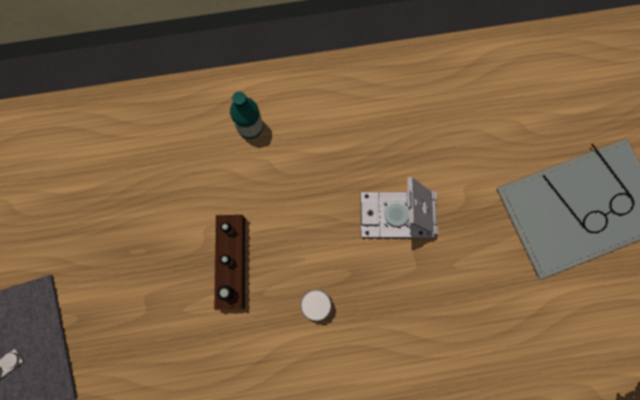

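```bash
cat > h.py <<'E'
from station import ctrl, read_camera, calibration, masks_of
import cv2,numpy as np
from scipy.optimize import minimize
K={c:calibration(c) for c in("scene","top")}
def proj(c,P):
    k=K[c];T=np.array(k["world_from_camera"]);f=200/np.tan(np.radians(k["vfov"])/2)
    p=(np.atleast_2d(P)-T[:3,3])@T[:3,:3]
    return np.c_[k["cx"]-f*p[:,0]/p[:,2],k["cy"]+f*p[:,1]/p[:,2]]
def toplane(c,uv,z):
    k=K[c];T=np.array(k["world_from_camera"]);f=200/np.tan(np.radians(k["vfov"])/2)
    d=T[:3,:3]@np.array([(uv[0]-k["cx"])/f,-(uv[1]-k["cy"])/f,-1]);return T[:3,3]+d*(z-T[2,3])/d[2]
def box(x0,x1,y0,y1,z0,z1): return np.array([[x,y,z] for x in(x0,x1) for y in(y0,y1) for z in(z0,z1)])
def cyl(r,z0,z1):
    a=np.linspace(0,2*np.pi,24,endpoint=False);return np.vstack([np.c_[r*np.cos(a),r*np.sin(a),0*a+z] for z in(z0,z1)])
S=6
def render(c,hulls,ext):
    l,t,r,b=ext;im=np.zeros(((b-t)*S,(r-l)*S),np.uint8)
    for h in hulls:
        q=((proj(c,h)-[l-.5,t-.5])*S)
        cv2.fillConvexPoly(im,np.round(cv2.convexHull(q.astype(np.float32))*16).astype(int),255,shift=4)
    return cv2.resize(im,(r-l,b-t),interpolation=cv2.INTER_AREA)/255.
def fit(model,masks,p0,steps):
    exts={c:[int(m["extent"][0])-15,int(m["extent"][1])-15,int(m["extent"][2])+15,int(m["extent"][3])+15] for c,m in masks.items()}
    def cost(p):
        s=0
        for c,m in masks.items():
            l,t,r,b=exts[c];g=m["pixels"][t:b,l:r].astype(float);s+=np.abs(render(c,model(p),exts[c])-g).sum()/g.sum()
        return s
    sim=np.vstack([p0]+[np.array(p0)+np.eye(len(p0))[i]*steps[i] for i in range(len(p0))])
    r=minimize(cost,p0,method="Nelder-Mead",options=dict(initial_simplex=sim,maxiter=600,xatol=1e-5,fatol=1e-5));return r.x,r.fun
def Rz(a):return np.array([[np.cos(a),-np.sin(a),0],[np.sin(a),np.cos(a),0],[0,0,1]])
def jig_model(p):
    x,y,a,th,yo=p;c,s=np.cos(th),np.sin(th);Rx=np.array([[1,0,0],[0,c,-s],[0,s,c]])
    H=[box(-.045,.045,yo-.0735,yo+.0735,0,.015),box(-.022,.022,.035,.069,0,.0295)]
    H+=[(Rx@b.T).T+[0,-.068,.034] for b in(box(-.04,.04,0,.136,-.004,.004),box(-.015,.015,.13,.149,-.004,.004))]
    return [h@Rz(a).T+[x,y,0] for h in H]
def pin_model(p,z=.067): return [h+[p[0],p[1],z] for h in(cyl(.013,-.013,.013),cyl(.007,-.025,-.013),cyl(.010,-.027,-.022))]
def stand_model(p): return [box(-.09,.09,-.026,.026,0,.04)@Rz(p[2]).T+[p[0],p[1],0]]
E
python3 - <<'E'
from h import *
for c in K: read_camera(c)
M=lambda q:{c:masks_of(c,q)[0] for c in K}
J=M("jig");P=M("pin_knob")
for c in K:
    m=P[c];print(c,"pin",toplane(c,np.mean(np.argwhere(m["pixels"])[:,::-1],0),.067).round(4))
    m=masks_of(c,"lens_center")[0];e=m["extent"];print("lens",toplane(c,np.mean(np.argwhere(m["pixels"])[:,::-1],0),.022).round(4))
# hole blob
    im=read_camera(c).astype(float).sum(2)
    g=(370,212) if c=="top" else (303,191)
    w=5;sub=im[g[1]-w:g[1]+w+1,g[0]-w:g[0]+w+1];d=np.clip(np.median(sub)*.85-sub,0,None);yy,xx=np.mgrid[-w:w+1,-w:w+1];
    uv=(g[0]+(d*xx).sum()/d.sum(),g[1]+(d*yy).sum()/d.sum());print("hole",np.round(uv,2),toplane(c,uv,.0295).round(4));print((sub/10).astype(int))
for M1 in (J,{"top":J["top"]},{"scene":J["scene"]}):
  o=toplane("top",(396,213),.022)
  h=toplane("top",(370,212),.0295);a=np.arctan2(h[1]-o[1],h[0]-o[0])-np.pi/2
  print("jig",*fit(jig_model,M1,[o[0],o[1],a,1.5,-.003],[.005,.005,.05,-.1,.004]))
for M1 in (P,{"top":P["top"]},{"scene":P["scene"]}):
  print("pin",*fit(pin_model,M1,toplane("top",(225,294),.08)[:2],[.005,.005]))
s0=toplane("top",(230,262),.03)
print("stand",*fit(stand_model,M("stand"),[s0[0],s0[1],0.1],[.005,.005,.1]))
for q in("bottle","jar"):
  m=masks_of("top",q)[0];e=m["extent"];print(q,toplane("top",((e[0]+e[2])/2,(e[1]+e[3])/2),.05))
E
```

```text
scene pin [0.4692 0.1675 0.067 ]
lens [ 0.5639 -0.1816  0.022 ]
hole [303.96 191.94] [ 0.5782 -0.1195  0.0295]
[[58 60 58 59 59 59 61 60 60 60 60]
 [58 60 60 60 60 62 61 60 60 59 57]
 [58 60 58 56 56 61 55 57 56 59 59]
 [61 58 46 37 28 34 34 38 51 60 59]
 [61 57 36 24 33 35 34 32 43 58 59]
 [58 58 41 27 30 33 33 33 54 60 59]
 [57 60 61 51 53 53 54 58 60 59 59]
 [58 58 59 59 59 58 57 59 59 60 61]
 [58 59 58 58 57 58 59 60 61 61 46]
 [58 58 58 59 59 59 61 45 46 25 30]
 [58 59 59 61 62 47 39 32 25 30 32]]
top pin [0.4623 0.1674 0.067 ]
lens [ 0.5639 -0.1778  0.022 ]
hole [369.91 212.55] [ 0.5723 -0.1265  0.0295]
[[52 52 52 52 52 51 52 53 53 52 52]
 [52 52 52 52 51 50 50 52 53 53 52]
 [52 52 51 48 44 42 45 49 51 52 52]
 [52 51 47 40 31 29 33 41 47 51 52]
 [52 49 41 29 21 18 21 31 42 50 52]
 [51 47 35 22 15 14 16 25 39 49 52]
 [51 47 35 21 14 13 15 24 39 49 52]
 [52 49 41 28 19 16 19 29 42 49 52]
 [53 52 47 40 32 28 30 38 47 52 53]
 [53 53 52 48 44 42 44 47 51 53 53]
 [52 53 53 53 51 50 51 52 53 53 52]]
jig [ 0.56429887 -0.17764169 -0.15269085  1.0700173  -0.00657869] 0.34874910606293497
jig [ 0.56295964 -0.17656061 -0.16217229  1.07633984 -0.00731376] 0.1720786248511122
jig [ 0.56616094 -0.17861106 -0.16543045  1.06413583 -0.01224944] 0.1427408848752959
pin [0.46292912 0.16626975] 0.3122456465648247
pin [0.46244716 0.16726538] 0.058437167970636535
pin [0.46472872 0.16521919] 0.12350066126157207
stand [ 0.52359437  0.15850271 -0.13538349] 0.4826364267194496
bottle [0.51949879 0.15265268 0.05      ]
jar [ 0.56356687 -0.18531536  0.05      ]
```

Run:
```python
from h import *
p=[.5645,-.1776,-.158,1.07,-.0085]
o=[]
for c,(l,t,w) in {"scene":(230,95,120),"top":(345,150,120)}.items():
    im=cv2.resize(read_camera(c)[t:t+w,l:l+w],(400,400),interpolation=cv2.INTER_CUBIC);s=400/w
    for h in jig_model(p):
        q=cv2.convexHull(((proj(c,h)-[l-.5,t-.5])*s).astype(np.float32)).astype(int);cv2.polylines(im,[q],True,(0,0,255),1)
    o.append(im)
cv2.imwrite("pics/ov.png",np.hstack(o))
print(toplane("scene",(303,190.1),.0295))
m=masks_of("top","jar");print([(x["conf"],x["extent"]) for x in m])
```

```text
[ 0.57591362 -0.12490377  0.0295    ]
[(0.96, [300.0, 291.5, 335.4, 319.8]), (0.71, [216.1, 287.9, 230.1, 298.2]), (0.16, [357.0, 177.7, 437.6, 238.9])]
```

View pics/ov.png

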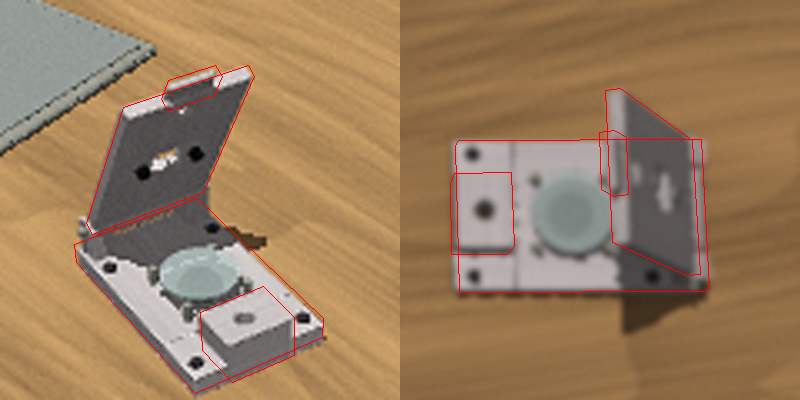

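```bash
cat >> h.py <<'E'
YAW=-.158; JO=np.array([.5645,-.1776,0]); RJ=Rz(YAW)
def Rt(a): # tool down, tool x at angle a in world
    x=np.array([np.cos(a),np.sin(a),0]);z=np.array([0,0,-1.]);return np.c_[x,np.cross(z,x),z]
def jw(y,z,x=0): return RJ@np.array([x,y,z])+JO
def st():
    s=ctrl.read_state();return round(s["time"],2),np.round(s["tcp_pos"],4),np.round(s["contact_force"],2),round(s["gripper_width"],3)
E
cat > fold.py <<'E'
from h import *
def cand(p,a): 
    r=[(abs(q[5]),R) for R in(Rt(a),Rt(a+np.pi)) if (q:=ctrl.solve_ik(p,R)) is not None];return min(r,key=lambda t:t[0])[1]
def tip(th,r=.130,off=0): # outer-face contact -> TCP
    y=-.068+r*np.cos(th)-(.004+off)*np.sin(th); z=.034+r*np.sin(th)+(.004+off)*np.cos(th); return jw(y-.011,z)
start=tip(1.1,off=.03)
R=cand(start,YAW+np.pi/2)
ctrl.grip(0.0)
ctrl.move_to(start,R); print(st())
for th in (1.07,.9,.7,.5,.35,.22,.13):
    ctrl.movel(tip(th),rate=.09); print(th,st())
E
python3 fold.py
python3 - <<'E'
import sys;sys.path.insert(0,'.')
from h import *
o=[]
for c,(l,t,w) in {"scene":(210,75,160),"top":(325,130,160)}.items(): o.append(cv2.resize(read_camera(c)[t:t+w,l:l+w],(400,400),interpolation=cv2.INTER_CUBIC))
cv2.imwrite("pics/f1.png",np.hstack(o))
E
```

```text
(4.16, array([ 0.5563, -0.2284,  0.1655]), array([ 0.7 , -0.02,  0.99]), 0.001)
1.07 (4.68, array([ 0.5611, -0.1968,  0.1496]), array([0.67, 0.89, 0.43]), 0.003)
0.9 (5.08, array([ 0.5639, -0.1781,  0.1378]), array([-0.  ,  0.23,  0.51]), -0.004)
0.7 (5.52, array([ 0.5668, -0.1592,  0.1201]), array([-0.33,  0.2 ,  0.12]), -0.002)
0.5 (5.96, array([ 0.5693, -0.1446,  0.0995]), array([ 0.17, -0.38,  0.05]), 0.005)
0.35 (6.33, array([ 0.5707, -0.1362,  0.0821]), array([-0.44, -0.24, -0.38]), 0.003)
0.22 (6.67, array([ 0.5714, -0.1311,  0.066 ]), array([ 0.32, -0.79,  0.47]), 0.003)
0.13 (6.95, array([ 0.5718, -0.1287,  0.0545]), array([ 0.25,  0.55, -0.46]), 0.0)
```

View pics/f1.png

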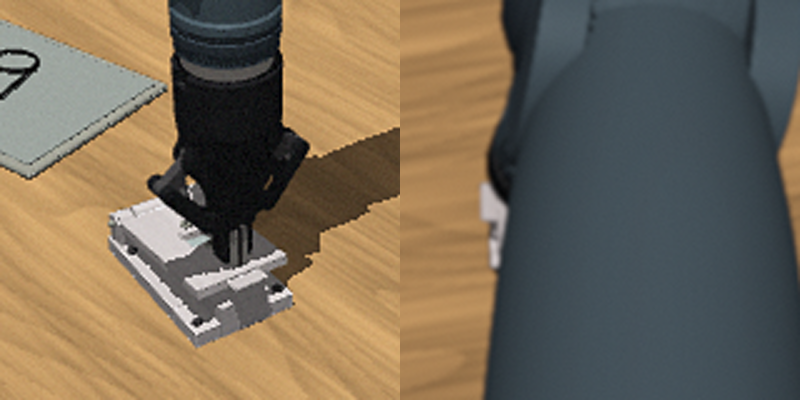

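Run:
```python
from h import *
s=ctrl.read_state();p=np.array(s["tcp_pos"])
p[2]=.041; print(ctrl.movel(p,rate=.03,stop_force=4),st())
q=np.array(ctrl.read_state()["tcp_pos"]);q[2]=.16;ctrl.movel(q,rate=.25)
ctrl.move_to([.44,.10,.20],Rt(YAW)) if 0 else None
print("ik",[np.round(ctrl.solve_ik([.4636,.1663,.05],Rt(YAW+a)),2) if ctrl.solve_ik([.4636,.1663,.05],Rt(YAW+a)) is not None else None for a in(0,np.pi)])
R=min((Rt(YAW+a) for a in(0,np.pi)),key=lambda R:abs(ctrl.solve_ik([.4636,.1663,.05],R)[5]))
ctrl.move_to([.4636,.1663,.16],R);ctrl.grip(1.0);print(st())
o=[]
for c,(l,t,w) in {"scene":(235,115,100),"top":(350,165,100)}.items(): o.append(cv2.resize(read_camera(c)[t:t+w,l:l+w],(400,400),interpolation=cv2.INTER_CUBIC));cv2.imwrite(f"pics/raw_{c}1.png",read_camera(c))
cv2.imwrite("pics/f2.png",np.hstack(o))
```

```text
True (7.5, array([ 0.573 , -0.1287,  0.0418]), array([1.1 , 0.28, 2.1 ]), 0.003)
ik [array([ 0.22,  0.35, -0.46,  0.76,  0.  , -2.77]), array([ 0.22,  0.35, -0.46,  0.76,  0.  ,  0.37])]
(10.11, array([0.4636, 0.1663, 0.16  ]), array([ 0.96,  0.49, -0.15]), 1.004)
```

View pics/f2.png

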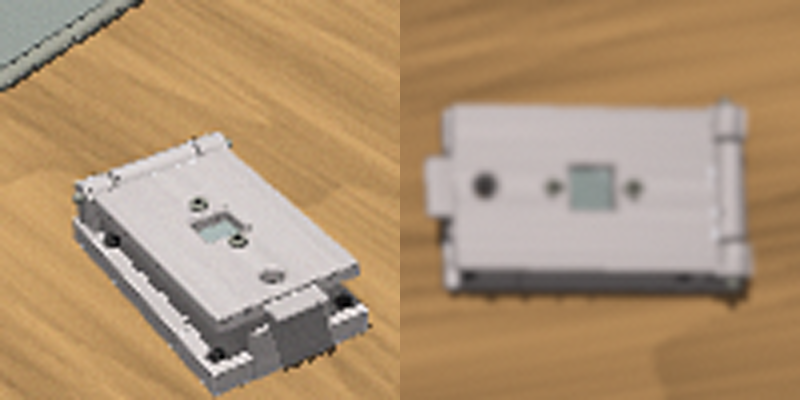

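Run:
```python
from h import *
for c,g in(("scene",(303,184)),("top",(371,211))):
    im=cv2.imread(f"pics/raw_{c}1.png").astype(float).sum(2);w=5
    sub=im[g[1]-w:g[1]+w+1,g[0]-w:g[0]+w+1];d=np.clip(np.median(sub)*.88-sub,0,None);yy,xx=np.mgrid[-w:w+1,-w:w+1]
    uv=(g[0]+(d*xx).sum()/d.sum(),g[1]+(d*yy).sum()/d.sum());print(np.round(uv,2),toplane(c,uv,.0452).round(4))
    if c=="scene":print((sub/10).astype(int))
p=np.array([.4636,.1663,.16])
p[2]=.067-.0187+.003
print(ctrl.movel(p,rate=.1,stop_force=8),st())
ctrl.grip(0.0);print(st(),ctrl.read_state()["gripper_force"])
ctrl.hold(.2)
p[2]=.16;ctrl.movel(p,rate=.15);print(st())
```

```text
[303.17 184.96] [ 0.5776 -0.122   0.0452]
[[63 63 61 61 61 61 60 62 62 61 61]
 [64 63 62 62 61 59 60 61 61 61 61]
 [62 63 63 63 65 68 62 61 60 61 61]
 [62 62 60 52 54 53 56 58 58 61 60]
 [62 57 45 36 37 37 36 31 51 59 60]
 [61 54 28 34 38 37 38 31 54 60 61]
 [61 62 54 40 25 22 46 47 62 61 61]
 [61 61 62 62 63 64 63 64 63 63 63]
 [61 61 61 60 61 62 63 63 64 52 49]
 [60 61 61 60 61 62 63 49 36 41 70]
 [62 61 62 62 49 47 26 46 59 61 60]]
[370.8  211.07] [ 0.5722 -0.1266  0.0452]
False (11.54, array([0.4642, 0.1664, 0.0519]), array([-1.11,  0.92, -0.46]), 0.997)
(12.12, array([0.4639, 0.1664, 0.0517]), array([-1.38, -1.17,  4.55]), 0.284) 58.68667423725128
(13.2, array([0.4628, 0.1661, 0.1589]), array([-0.78,  0.79, -0.97]), 0.288)
```

```bash
cat >> h.py <<'E'
def blob(im,g,w,h,z,k=.88):
    im=im.astype(float).sum(2);sub=im[g[1]-h:g[1]+h+1,g[0]-w:g[0]+w+1];d=np.clip(np.median(im[g[1]-5:g[1]+5,g[0]-5:g[0]+5])*k-sub,0,None)
    d=np.minimum(d,150);yy,xx=np.mgrid[-h:h+1,-w:w+1];uv=np.array([g[0]+(d*xx).sum()/d.sum(),g[1]+(d*yy).sum()/d.sum()]);return uv,toplane("scene",uv,z)
E
python3 - <<'E'
from h import *
print(blob(cv2.imread("pics/scene0.png"),(303,190),5,3,.0295))
print(blob(cv2.imread("pics/raw_scene1.png"),(303,184),5,3,.0452))
R=np.array(ctrl.read_state()["eef_rot"])
ctrl.move_to([.5741,-.1257,.118],R);ctrl.hold(.3);print(st())
im=read_camera("scene");cv2.imwrite("pics/raw_scene2.png",im)
s=ctrl.read_state();t=np.array(s["tcp_pos"])
l,t0,w,h=255,110,100,100
cr=cv2.resize(im[t0:t0+h,l:l+w],(600,600),interpolation=cv2.INTER_CUBIC)
def dr(P,col):
    for q in (proj("scene",P)-[l-.5,t0-.5])*6: cv2.circle(cr,tuple(q.astype(int)),2,col,-1)
a=np.linspace(0,6.28,16)
for z,r in((-.057,.0025),(-.051,.005),(-.027,.005),(-.027,.01),(-.013,.013)):
    dr(np.c_[t[0]+r*np.cos(a),t[1]+r*np.sin(a),0*a+t[2]+.0153+z],(0,0,255))
cv2.imwrite("pics/p2.png",cr)
E
```

```text
(array([302.72525084, 190.02421709]), array([ 0.57615711, -0.12543825,  0.0295    ]))
(array([302.769651  , 183.95089925]), array([ 0.57612982, -0.12482974,  0.0452    ]))
(14.7, array([ 0.5742, -0.1247,  0.1183]), array([ 0.38,  0.43, -1.15]), 0.285)
```

View pics/p2.png

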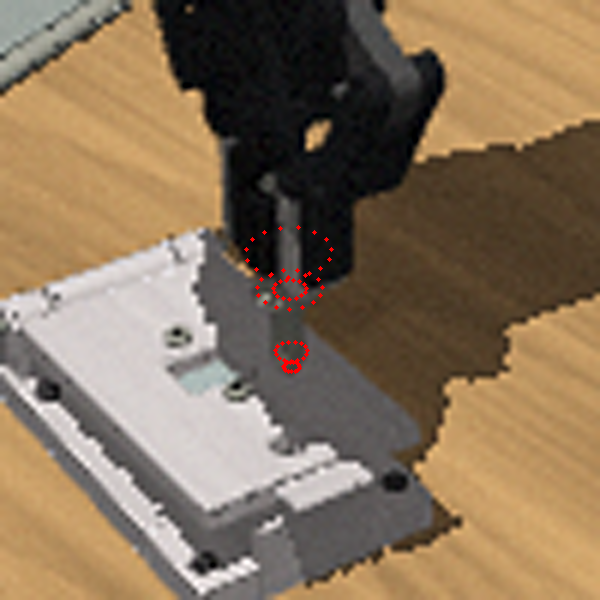

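Run:
```python
from h import *
im=cv2.imread("pics/raw_scene2.png")
print("cols",list(range(294,314)))
for r in range(156,178): print(r,im[r,294:314].sum(1)//3)
b=np.hstack([cv2.resize(np.clip((im[150:180,285:325].astype(float))*2,0,255).astype(np.uint8),(800,600),interpolation=cv2.INTER_CUBIC)])
cv2.imwrite("pics/p3.png",b)
t=np.array(ctrl.read_state()["tcp_pos"]);
for z in(-.057,-.051,-.04,-.027): print(z,proj("scene",t+[0,0,.0153+z]).round(2))
```

```text
cols [294, 295, 296, 297, 298, 299, 300, 301, 302, 303, 304, 305, 306, 307, 308, 309, 310, 311, 312, 313]
156 [85 89 85 72 59 48 50 41 83 91 87 22 10 19 13 15 15 37 67 56]
157 [87 90 94 74 67 66 68 42 85 87 91 43 16  6 38 53 71 67 58 55]
158 [91 90 84 59 66 65 64 67 62 88 90 91 56 68 63 59 61 61 58 61]
159 [ 93  90  90  73 108 159  67  69  64  71  80  81  72  64  56  59  54  60
  60  60]
160 [ 95  92  89  88 129  94  71 120  72  68  62  63  62  52  54  57  59  53
  55  62]
161 [88 88 92 89 92 89 89 85 68 69 64 62 59 59 59 57 55 57 54 57]
162 [94 91 91 94 93 88 62 65 67 65 60 60 58 62 57 57 58 59 57 54]
163 [93 87 95 87 97 94 67 66 66 66 67 59 59 53 55 59 55 56 59 57]
164 [89 90 91 91 93 93 70 64 69 69 59 72 76 58 60 55 60 59 54 56]
165 [94 90 93 94 93 94 73 67 67 66 65 71 89 77 54 56 55 61 58 58]
166 [95 94 92 91 97 91 72 63 69 69 61 70 91 90 76 66 57 54 61 66]
167 [91 89 90 90 92 96 71 79 62 67 66 59 91 91 90 84 67 61 57 61]
168 [94 95 94 96 93 92 71 85 63 67 61 65 91 88 89 93 88 67 59 63]
169 [98 93 95 88 92 94 79 82 90 66 61 65 90 90 86 86 92 92 76 66]
170 [83 92 94 93 92 91 88 84 86 68 63 81 92 85 94 87 89 90 89 73]
171 [87 87 88 76 93 94 91 80 72 59 69 94 93 92 93 87 89 88 91 95]
172 [138  92  86  68  94  93  93  91  83  72  91  94  90  90  90  97  90  93
  87  91]
173 [82 68 78 85 91 91 91 92 95 95 88 90 88 89 90 93 90 92 90 88]
174 [  0 106 122  90  88  92  90  93  89  89  91  96  92  94  93  89  93  88
  90  85]
175 [165 150  70  81  82  91  90  88  91  93  93  91  91  92  93  94  89  93
  93  90]
176 [ 86  65 169 221  95  84  84  90  90  90  92  89  92  94  92  87  95  89
  93  94]
177 [217 217 215 216 216  97  81  90  93  88  94  90  93  93  92  92  86  93
  91  92]
-0.057 [[303.15 170.64]]
-0.051 [[303.08 168.11]]
-0.04 [[302.96 163.41]]
-0.027 [[302.81 157.75]]
```

View pics/p3.png

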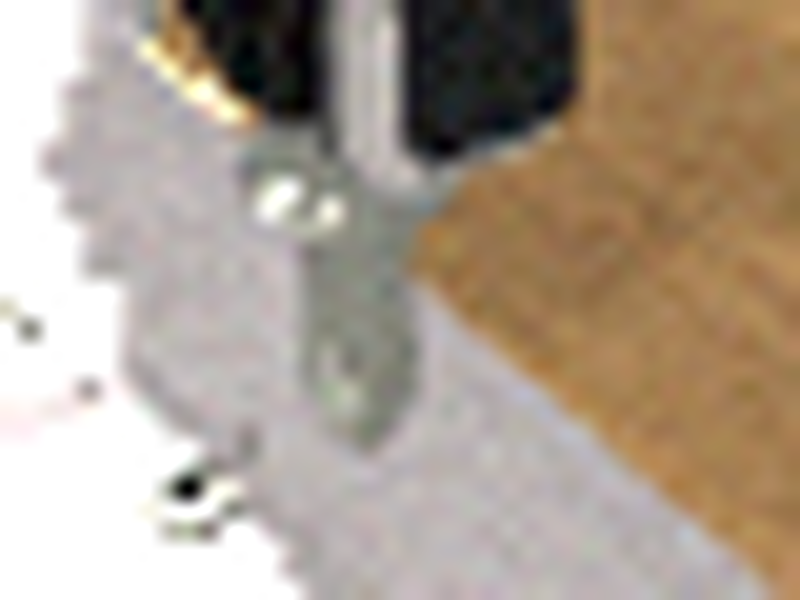

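Run:
```python
from h import *
t=np.array(ctrl.read_state()["tcp_pos"])
pin=toplane("scene",(302.75,171.15),t[2]+.0153-.057);print("shift",np.array([.5761,-.1253])-pin[:2], t)
tgt=np.array([.5746,-.1257,.09])
c=tgt.copy();ctrl.movel(c,rate=.08);ctrl.hold(.2);e=tgt-ctrl.read_state()["tcp_pos"];print(st(),e)
c[:2]+=e[:2];c[2]=.088;ctrl.movel(c,rate=.05);print(st())
c[2]=.0600;print(ctrl.movel(c,rate=.04,stop_force=7),st())
```

```text
shift [ 0.00032576 -0.00102379] [ 0.57419364 -0.12493867  0.11824568]
(15.45, array([ 0.5751, -0.1259,  0.0906]), array([-0.37, -0.27, -0.64]), 0.283) [-0.00052112  0.00019811 -0.00063185]
(15.7, array([ 0.574 , -0.1255,  0.088 ]), array([-0.04,  0.6 , -0.78]), 0.285)
False (16.55, array([ 0.5735, -0.1259,  0.0596]), array([-1.66, -4.21, -2.61]), 0.283)
```

Run:
```python
from h import *
c=np.array([.5739,-.1262,.056])
print(ctrl.movel(c,rate=.02,stop_force=12),st())
c[2]=.046;print(ctrl.movel(c,rate=.02,stop_force=18),st())
for _ in range(3): ctrl.hold(.3);print(st())
im=read_camera("scene")
cv2.imwrite("pics/p4.png",cv2.resize(im[120:220,240:340],(600,600),interpolation=cv2.INTER_CUBIC))
```

```text
False (16.9, array([ 0.5739, -0.1261,  0.0561]), array([-2.56, -2.77,  0.91]), 0.286)
True (17.33, array([ 0.5739, -0.1262,  0.0496]), array([-0.91, -0.17,  6.13]), 0.286)
(17.63, array([ 0.5739, -0.1262,  0.0497]), array([-2.21,  0.03,  5.72]), 0.285)
(17.93, array([ 0.5739, -0.1262,  0.0496]), array([-1.43,  0.21,  6.65]), 0.283)
(18.23, array([ 0.5739, -0.1262,  0.0496]), array([-1.61,  0.62,  6.39]), 0.283)
```

View pics/p4.png

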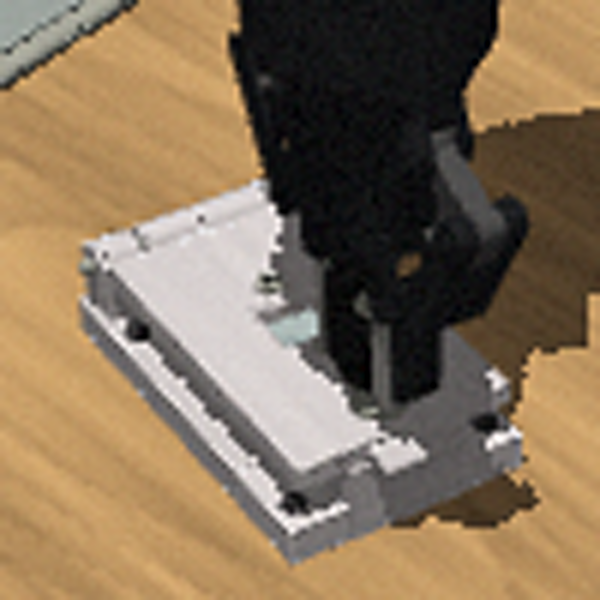

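Run:
```python
from h import *
c=np.array(ctrl.read_state()["tcp_pos"])
z=.0494
while z>.044:
    c[2]=z;ctrl.movel(c,rate=.01);ctrl.hold(.3);f=np.mean([(ctrl.hold(.05),ctrl.read_state()["contact_force"][2])[1] for _ in range(4)]);print(z,f,st())
    if f>15:break
    z-=.0003
ctrl.hold(.5);print(st())
```

```text
0.0494 5.224890118443406 (19.15, array([ 0.574 , -0.1261,  0.0497]), array([-2.58, -2.68,  6.04]), 0.284)
0.0491 6.941029702124565 (19.9, array([ 0.5741, -0.1261,  0.0497]), array([-4.18, -1.38,  7.87]), 0.285)
0.048799999999999996 8.966431382417209 (20.65, array([ 0.5741, -0.1262,  0.0497]), array([-4.26, -1.34,  8.35]), 0.286)
0.048499999999999995 10.488591350058968 (21.4, array([ 0.5741, -0.1262,  0.0496]), array([-4.37, -1.42, 10.49]), 0.282)
0.04819999999999999 12.281629802817092 (22.15, array([ 0.5741, -0.1262,  0.0496]), array([-5.72, -0.36, 12.26]), 0.285)
0.04789999999999999 14.040987411309807 (22.9, array([ 0.5742, -0.1262,  0.0496]), array([-6.71, -1.13, 13.97]), 0.285)
0.04759999999999999 16.085036466861766 (23.65, array([ 0.5742, -0.1262,  0.0495]), array([-7.1 , -0.06, 16.24]), 0.287)
(24.15, array([ 0.5741, -0.1262,  0.0495]), array([-5.34,  0.14, 15.73]), 0.291)
```

```bash
python3 -c "
from h import *
print(st());print(ctrl.close_job())"
```

```text
(24.15, array([ 0.5741, -0.1262,  0.0495]), array([-5.34,  0.14, 15.73]), 0.291)
the job is handed in; nothing more can be done
None
```

The leaf is folded over the lens and the big-knob pin is in with its collar on the leaf. I handed the job in at 24 s with the gripper still holding the knob and pressing down about 16 N, and the pin at its fully-shut height by the arm's readings.

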